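# Lock the drone wing joint

## Robot

A 7-joint arm with a two-finger parallel gripper is mounted at the origin on the work surface. World frame = base frame: x ahead of the robot, y to its left, z up, the work surface at z = 0. Lengths are in m, angles in rad, forces in N, time in s.
With the tool pointing down it reaches from about 0.425 to 0.925 m from the base axis. Payload 6.8 kg.
Tool frame: the origin (TCP) lies midway between the tips of the shut fingers; the grasp point (between the pads) lies 19 mm behind it; x points along the fingers, z is the direction in which the jaws open and shut, and the axes are right-handed (so a half turn about x gives the same grasp; the last joint's range is limited). The gripper opens to 85 mm and grips with 20 to 120 N. Pads are 22 mm wide; open, the fingers measure 114 mm over their backs; the gripper's body (76 mm by 85 mm) begins 54 mm behind the grasp point. The pads swing forward as they close: fully open they stand 13 mm farther back than shut.
Start: joints at [-1.252, 0.477, 0.022, 1.555, -0.011, 1.109, -0.083], TCP at [0.279, 0.614, 0.231] pointing down, gripper open.
Joint ranges: [-2.96, 2.96], [-0.34, 2.1], [-1.41, 1.46], [0.24, 2.44], [-1.37, 4.51], [0.17, 1.92], [-2.96, 2.96]. Speed limits (rad/s): [2.39, 2.39, 3.14, 3.14, 3.14, 3.14, 3.14].

## Interface

Orientations are given as a unit quaternion [w, x, y, z].
In Python, from station import bot gives the robot as it stands. The module is installed in compiled form; this text tells all that it offers.
- The arm moves only by the shell command python3 -m jog 'ROWS' [FORCE]. ROWS is text: rows parted by semicolons, each of 7 numbers parted by spaces: the shift along the tool's x, y, z in mm, then the turn, a rotation vector about the tool's x, y, z in units of 6 degrees (1.0 is 6 degrees), then the finger opening in mm, from 0 to 85.4. A call has 1 to 5 rows; each row shifts and turns the commanded pose from where the row before left it, along the tool's axes as they then stand; what a row does not reach is not made up. A row lasts 1/10 s, in which the tool goes at most 50 mm and 8.59 degrees, less where a joint would pass 70% of its speed; a pose out of reach is approached as far as the arm can. A call with a gripper value outside its range is refused whole. The fingers move at their own pace and stop on an object; FORCE is the grip in N (left out, the last holds). Time passes only in rows, so rows that do not move let the fingers close. It gives the time, the measured TCP pose, the force and the opening at its end, in the units of the state.
- bot.get_obs(): the state, without advancing time (a new reading comes with each control period).
- bot.read_camera(name): name is "scene" or "top"; returns (picture, depth): 480x640x3 uint8, red, green, blue; 480x640 float32, m along the optical axis (not along the pixel's ray), 0 where there is no reading.
- bot.calibration(name): a dict with "fx", "fy", "cx", "cy" (pixels), "T" (4x4, takes a point from camera to world coordinates). Camera axes: x right, y up, looking along -z (the intrinsics and any distortion apply to the point x, -y, -z); pixel columns grow to the right and rows downward; lengths in m; the calibration is good to about 2 mm. A picture is of the moment at which its call begins. calibration takes no time and is no camera call.
- bot.hand_in(): hands the job in, once; it reports no verdict.
The state is a dict: "t": time; "q": joint angles; "joint_vel": joint speeds; "joint_torque": joint torques, N m; "eef_pos": TCP position; "tool_rot": TCP orientation; "contact_force": force on the tool from outside, world axes, zero at the start; "torque": the same for the moment, N m; "gripper_width": opening from 0.0 (shut) to 1.0 (fully open).
Only numpy, scipy, OpenCV 4.12 (cv2) and the standard library are available. Lean on these libraries where they do the work, as an engineer would, in place of code of your own. Each camera call takes 0.05 s, during which the arm holds its last target.

## Task

Lock the drone's wing joint: with one fingertip press the long spring catch bar down and keep it held down, while the other fingertip pushes the upright plate of the bolt towards the keeper on the outer wing panel until the bolt is fully home. Then let go, so that the catch springs back up and locks the bolt. Do not lift or shift the wing, and leave the other things on the wing and the table where they are.

Things in the scene. Friction and masses are not known exactly. Their poses are not given: they have to be found in the camera images.
- wing: Black wing section, loose but heavy (about 6 kg), level on two white cradle blocks: 225 mm nose to tail (its x, round nose to -x), 360 mm along the span (its y, -170 to +190), flat top 90 mm above the table. Origin on the table under the lock; z up. A seam at y = +65 mm parts the centre panel (-y) from the outer panel (+y). On top: the bare metal lock.
- lock_base (a point): Top of the lock's base plate (94 mm above the table), over the wing's origin. Side by side along the wing's y lie the bolt (axis at x = -28 mm) and the catch bar (centre line x = +28 mm). The bolt is a 12 mm round bar, axis 108 mm above the table, in two guide blocks. Apart from the bolt's upright plate and the catch bar nothing in the lock stands above 117 mm.
- bolt_plate (a point): Middle of the top edge of the upright plate on the bolt, the part to push: 24 mm wide (x), 8 mm thick (y), its top 154 mm above the table, free of the round bar from 114 mm up. Push its -y face, so that it travels to +y. Moves with the bolt. Its axes are parallel to the wing's.
- catch_top (a point): Centre of the top of the catch bar: flat metal bar 24 mm wide (x), 115 mm long (y, 57 mm either way), 8 mm thick, top 134 mm above the table when up, 124 mm fully down. Goes straight down without tilting wherever pressed; a fingertip may slide along it. Its centre line lies 56 mm beside that of the bolt. Axes parallel to the wing's.
- keeper (a point): Middle of the top of the keeper, the block on the outer panel (26 x 22 mm, top 117 mm above the table) that the bolt's tip slides into, at x = -28, y = +88 mm of the wing.
- bolt (a joint): Slide of the bolt in m, to +y of the wing (to the keeper): starts drawn back at 0 to 0.003; 0.050 is the end stop, fully home. Needs about 2.5 N. With the catch up it has a few mm of play; the catch then blocks the bolt's four small teeth in turn, so the catch must stay down for the whole stroke. Past about 0.043 the released catch comes up behind the last tooth.
- catch (a joint): Travel of the catch bar in m, downwards: 0 is up, 0.010 fully down. It frees the bolt from 0.005 on. Spring: about 2.4 N to start, 6.4 N fully down; springs up by itself when let go.
- socket: Bystander, loose: steel socket 22 mm across, 30 mm high, standing on the wing; origin at the middle of its foot.
- screw_jar: Bystander, loose: clear jar 48 mm across, 55 mm high; origin at the middle of its foot.
- driver: Bystander, loose: screwdriver lying on the table, 170 mm long.
- battery: Bystander, loose: grey battery pack 140 x 45 x 40 mm; origin at the middle of its underside.
- wheel: Bystander, loose: small black landing wheel lying flat on the outer panel, 68 mm across, 24 mm high; origin at the middle of its underside.
- cup: Bystander, loose: white mug 76 mm across, 85 mm high; origin at the middle of its foot.
- tape_roll: Bystander, loose: empty tape core lying flat, 90 mm across, 24 mm high; origin at the middle of its underside.

How it is judged:
By the outcome, as a careful person would: the job done as asked, in the order asked, and still so for the second after the job is handed in, with the robot touching nothing.
It also fails if it takes over 35 s, if anything falls off the work surface, if the arm or the gripper's body presses on something with over 40 N, if the wrist force passes 120 N, or if a joint passes its speed limit or range.

## Working session

There is one attempt and no reset: what is moved stays moved. The work goes in short steps, Python scripts to look and compute and a shell command to move; the robot and the scene stay as the last step left them, time stands still between calls to the robot, and variables do not carry over. Pictures are saved under pics/ and viewed, and the job is handed in when it is done.

```bash
mkdir -p pics; python3 - <<'E'
from station import bot
import cv2, numpy as np
o=bot.get_obs()
for k,v in o.items(): print(k,np.round(v,4))
for n in ("scene","top"):
    p,d=bot.read_camera(n); cv2.imwrite(f"pics/{n}0.png",p[:,:,::-1]); np.savez(f"{n}0.npz",p=p,d=d)
    c=bot.calibration(n); print(n,c)
E
```

```text
t 0.0
q [-1.2521  0.4778  0.0223  1.5565 -0.0115  1.1093 -0.0831]
joint_vel [-0.0009 -0.0012  0.0001  0.0001 -0.001  -0.0015 -0.0006]
joint_torque [-9.00000e-04 -5.96475e+01  1.60750e+00 -2.81189e+01  1.25000e-02
  9.70000e-03  0.00000e+00]
eef_pos [0.2792 0.6139 0.2303]
tool_rot [ 0.594  -0.3832  0.5951  0.3824]
contact_force [-0.4522  0.3834 -0.2357]
torque [ 0.0171 -0.003  -0.0283]
gripper_width 1.0003
scene {'fx': 596.4990283698818, 'fy': 596.4990283698818, 'cx': 322.4993714612672, 'cy': 238.99671481463233, 'T': array([[ 0.17003461, -0.78971121,  0.58944418,  1.27439322],
       [ 0.98543163,  0.13842726, -0.09880482, -0.05198326],
       [-0.00356787,  0.59765718,  0.80174383,  0.99258596],
       [ 0.        ,  0.        ,  0.        ,  1.        ]])}
top {'fx': 449.37162636817754, 'fy': 449.37162636817754, 'cx': 316.8467930863671, 'cy': 237.7832451658069, 'T': array([[ 0.01855825,  0.99273744, -0.11886116,  0.50534367],
       [-0.99947788,  0.02156504,  0.02406055,  0.06847132],
       [ 0.02644906,  0.11835258,  0.99261932,  0.98708775],
       [ 0.        ,  0.        ,  0.        ,  1.        ]])}
```

View pics/scene0.png

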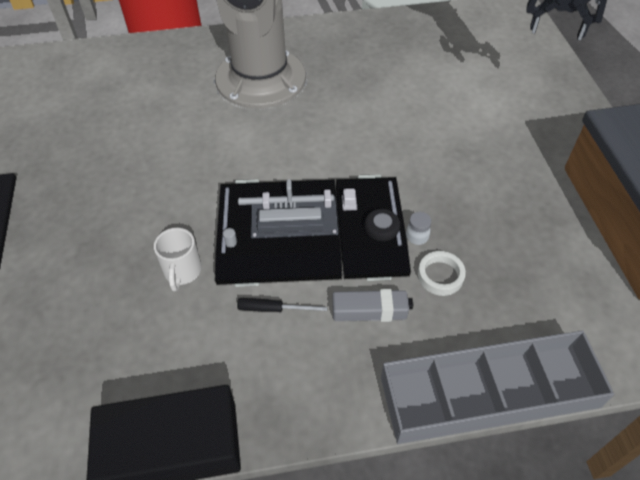

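View pics/top0.png

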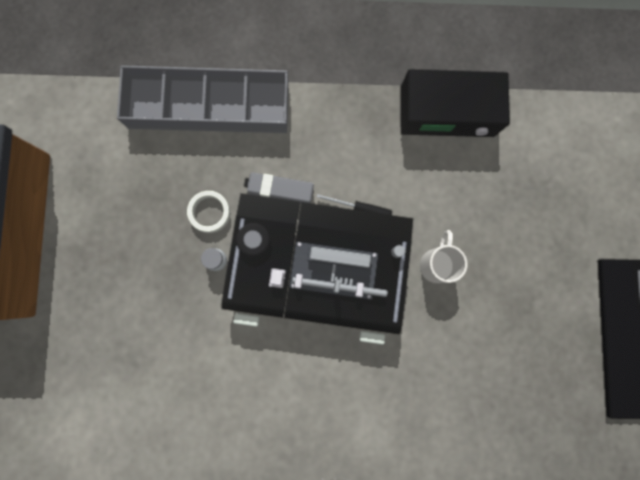

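Both views show the wing with its nose towards the robot. The keeper is at scene px (349,200) and top px (277,278). The bolt plate is at scene (289,190), the catch bar at scene (290,214) and top (340,256). Wing +y is roughly world +y. I'll zoom in and measure.

```bash
cat > h.py <<'E'
import numpy as np, cv2
from station import bot
def world(name,u,v,d):
    c=bot.calibration(name); 
    x=(u-c['cx'])/c['fx']*d; y=-(v-c['cy'])/c['fy']*d
    P=np.stack([x,y,-d,np.ones_like(d)],-1); return (P@c['T'].T)[...,:3]
def cloud(name,d):
    v,u=np.mgrid[0:480,0:640].astype(float); return world(name,u,v,d.astype(float))
def proj(name,P):
    c=bot.calibration(name); p=np.linalg.inv(c['T'])@np.append(P,1)
    return c['cx']+c['fx']*p[0]/-p[2], c['cy']-c['fy']*p[1]/-p[2]
def ray(name,u,v,z):
    c=bot.calibration(name); r=c['T'][:3,:3]@np.array([(u-c['cx'])/c['fx'],-(v-c['cy'])/c['fy'],-1]); o=c['T'][:3,3]
    return o+r*(z-o[2])/r[2]
E
python3 - <<'E'
from h import *
for n,(a,b,c,d) in {"scene":(200,160,430,300),"top":(210,180,430,345)}.items():
    z=np.load(n+"0.npz"); im=z['p'][b:d,a:c,::-1]
    cv2.imwrite(f"pics/{n}0z.png",cv2.resize(im,None,fx=3.4,fy=3.4,interpolation=cv2.INTER_CUBIC))
    W=cloud(n,z['d']); 
    Z=W[...,2]; R=(W[...,0]>.35)&(W[...,0]<.9)&(abs(W[...,1])<.3)
    print(n,np.percentile(Z[R],[5,50]))
    zi=np.clip((W[b:d,a:c,2]-.08)/.09*255,0,255).astype(np.uint8)
    cv2.imwrite(f"pics/{n}0h.png",cv2.resize(cv2.applyColorMap(zi,cv2.COLORMAP_JET),None,fx=3.4,fy=3.4,interpolation=cv2.INTER_NEAREST))
E
```

```text
scene [-0.00444364  0.00143308]
top [-0.00325793  0.00137636]
```

View pics/scene0z.png

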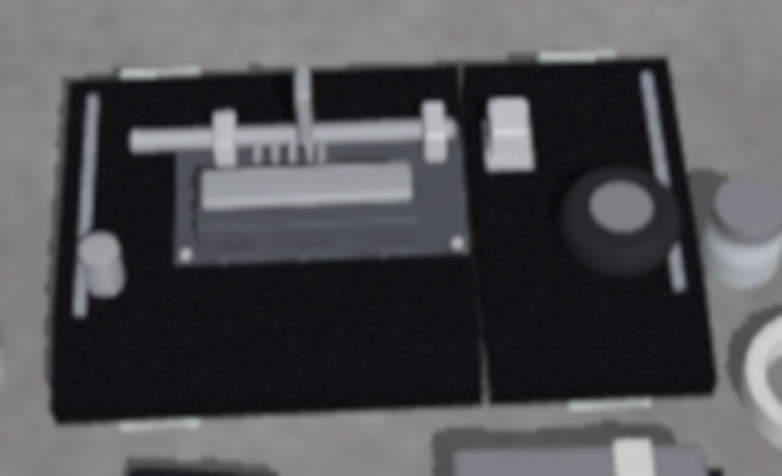

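View pics/top0z.png

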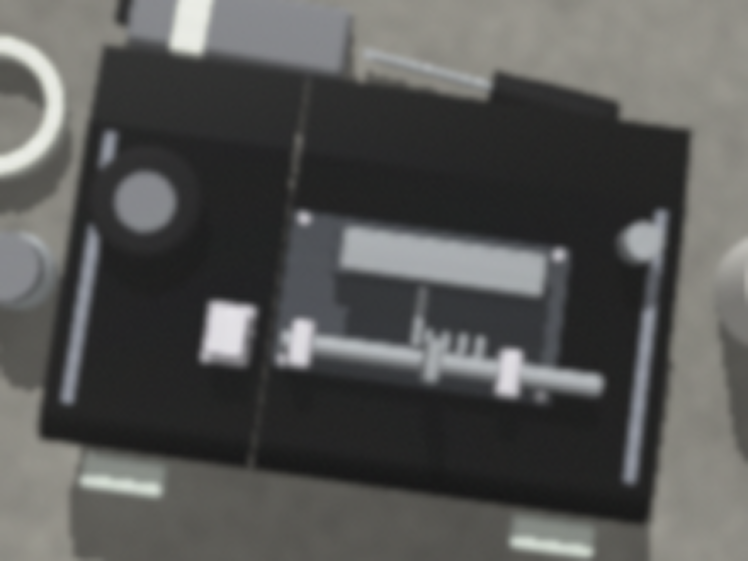

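View pics/scene0h.png

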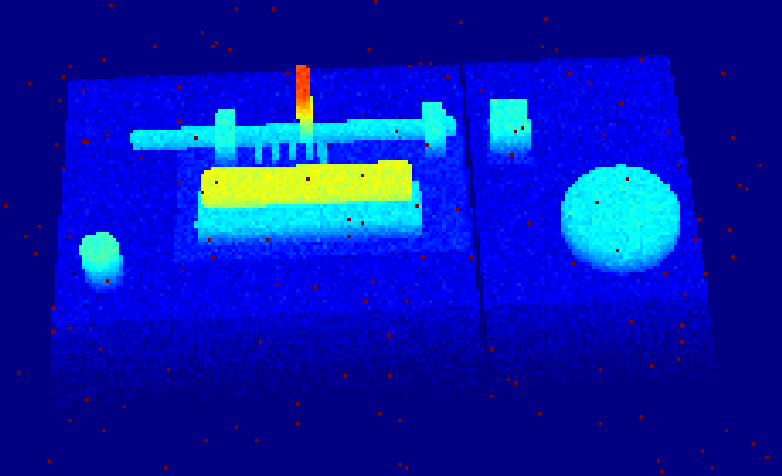

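View pics/top0h.png

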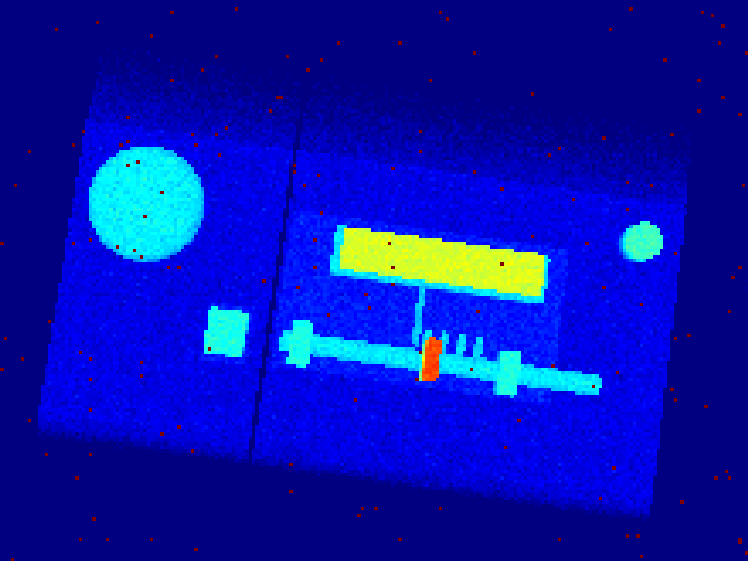

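Depth maps are clean: catch bar yellow, plate red, guides and keeper cyan. Next I'll fit poses from both views.

```bash
python3 - <<'E'
from h import *
for n in ("scene","top"):
    d=np.load(n+"0.npz")['d']; W=cloud(n,d).reshape(-1,3)
    R=(d.ravel()>0)&(W[:,0]>.4)&(W[:,0]<.8)&(abs(W[:,1])<.35)
    W=W[R]; 
    P=W[(W[:,2]>.128)&(W[:,2]<.139)]
    c=np.median(P[:,:2],0); P=P[np.linalg.norm(P[:,:2]-c,axis=1)<.07]
    # exclude plate: keep within 0.018 of line
    for _ in range(3):
        m=P[:,:2].mean(0); u,s,vt=np.linalg.svd(P[:,:2]-m); a=vt[0]*np.sign(vt[0][1]); nn=np.array([a[1],-a[0]])
        P=P[abs((P[:,:2]-m)@nn)<.016]
    r=cv2.minAreaRect(P[:,:2].astype(np.float32)*1000)
    t=(P[:,:2]-m)@a; w=(P[:,:2]-m)@nn
    print(n,"catch",r,"ctr pct",m+a*(t.min()+t.max())/2+nn*(w.min()+w.max())/2,"z",np.median(P[:,2]),"dir yaw",np.degrees(np.arctan2(-a[0],a[1])), np.ptp(t),np.ptp(w))
    C=m+a*(t.min()+t.max())/2+nn*(w.min()+w.max())/2
    L=np.c_[(W[:,:2]-C)@nn,(W[:,:2]-C)@a,W[:,2]]  # wing-like, catch-centered
    def box(x0,x1,y0,y1,z0,z1):
        q=L[(L[:,0]>x0)&(L[:,0]<x1)&(L[:,1]>y0)&(L[:,1]<y1)&(L[:,2]>z0)&(L[:,2]<z1)]
        return len(q),np.round(q.min(0)*1e3,1),np.round(q.max(0)*1e3,1),np.round(np.median(q,0)*1e3,1)
    print(" plate",box(-.09,-.03,-.08,.08,.14,.17)); print(" plate top",box(-.09,-.03,-.08,.08,.15,.16))
    print(" keeper",box(-.09,-.03,.065,.12,.112,.122)); 
    print(" guides",box(-.09,-.03,-.07,-.03,.113,.122),box(-.09,-.03,.03,.07,.113,.122))
    print(" socket",box(-.02,.06,-.17,-.1,.112,.13)); print(" wheel",box(-.05,.06,.08,.17,.108,.12))
    print(" wingtop z",box(-.1,-.07,-.1,.05,.07,.1)[-1], "table",np.median(W[W[:,2]<.02][:,2]))
E
```

```text
scene catch ((571.9440307617188, 3.817211151123047), (114.17615509033203, 27.20467758178711), 82.37831115722656) ctr pct [0.57216669 0.00394072] z 0.13306282007780762 dir yaw -6.672636036954899 0.11415069934842718 0.02776967600489248
 plate (54, array([-68.5,  -3.4, 140.3]), array([-42.6,   3.1, 157. ]), array([-51.4,  -0.2, 151.6]))
 plate top (38, array([-68.5,  -3. , 150.5]), array([-43. ,   3.1, 157. ]), array([-5.490e+01,  1.000e-01,  1.525e+02]))
 keeper (166, array([-69.3,  65.1, 112.1]), array([-39.5, 119.7, 120.4]), array([-54.5,  84.6, 115.4]))
 guides (84, array([-70.8, -68.7, 113. ]), array([-42.3, -31.8, 119.7]), array([-55.3, -47. , 115.7])) (53, array([-68.2,  30.2, 113.1]), array([-42.9,  69.9, 117.6]), array([-55.4,  55.5, 114.7]))
 socket (112, array([  16.8, -124.3,  112.6]), array([  41.4, -103.6,  121.6]), array([  30.8, -113.1,  118.6]))
 wheel (403, array([-49.9,  80.4, 108. ]), array([ 47.3, 170. , 119.5]), array([ 10.8, 155.5, 113.2]))
 wingtop z [-90.7 -27.2  89.5] table -0.0005544373527940905
top catch ((573.0272216796875, 3.3893051147460938), (114.72572326
[... 254 characters left out ...]
  0.3, 152.4]))
 plate top (53, array([-66.7,  -3.9, 150.1]), array([-44.2,   3.7, 155.3]), array([-55.5,  -0.2, 152.7]))
 keeper (204, array([-68.7,  65.2, 112.1]), array([-43.1, 120. , 120.4]), array([-56.3, 105.4, 115.8]))
 guides (105, array([-68.2, -69.9, 113.1]), array([-43.8, -30.8, 120.6]), array([-55.7, -46.8, 115.5])) (50, array([-68.5,  37.3, 113.2]), array([-45.1,  69.9, 118. ]), array([-55.6,  59.9, 114.9]))
 socket (104, array([  18.5, -123.9,  112.1]), array([  40.1, -103. ,  123.1]), array([  28.8, -112.9,  118.7]))
 wheel (430, array([-49.8, 105. , 108.1]), array([ 44. , 169.9, 118.8]), array([  8. , 156.7, 112.9]))
 wingtop z [-85.  -24.8  89.3] table -0.0007710788985947348
```

Both views agree: catch centre at about (0.5726, 0.0037, 0.133), wing yaw about -6.9°. The plate is 55.6 mm to the wing's -x side, with its rear face 4 mm behind the catch's middle. Heights match the text. Next I'll work out the move.

```bash
cat >> h.py <<'E'
from scipy.spatial.transform import Rotation as Ro
YAW=np.radians(-6.9); C0=np.array([.5726,.0037])
EX=np.array([np.cos(YAW),np.sin(YAW),0]); EY=np.array([-np.sin(YAW),np.cos(YAW),0])
def rep(goal=None):
    o=bot.get_obs(); q=o['tool_rot']; R=Ro.from_quat([q[1],q[2],q[3],q[0]])
    M=R.as_matrix(); p=np.array(o['eef_pos'])
    d=p-np.append(C0,0)
    print("t",round(o['t'],2),"wing-local (catch-centred) mm",np.round([d@EX*1e3,d@EY*1e3,p[2]*1e3],1),"w",o['gripper_width'])
    F=np.array(o['contact_force']); print("F wing",np.round([F@EX,F@EY,F[2]],2),"q",np.round(o['q'],2))
    for s in (1,-1):
        G=np.c_[[0,0,-1],np.cross(EX*s,[0,0,-1]),EX*s]
        rv=Ro.from_matrix(M.T@G).as_rotvec(); print("s",s,"turn deg",np.round(np.degrees(rv),2),"units",np.round(np.degrees(rv)/6,2))
    print("tool x,y,z in wing:",np.round(np.array([EX,EY,[0,0,1]])@M,3).tolist())
    if goal is not None:
        g=np.append(C0,0)+EX*goal[0]/1e3+EY*goal[1]/1e3; g[2]=goal[2]/1e3
        print("shift in tool mm",np.round(M.T@(g-p)*1e3,1))
E
python3 -c "
from h import *
rep((-28,-22,200))"
```

```text
t 0.1 wing-local (catch-centred) mm [-364.6  570.6  230.4] w 1.0025492367156985
F wing [-0.37  0.6  -0.57] q [-1.25  0.48  0.02  1.56 -0.01  1.11 -0.08]
s 1 turn deg [ 7.245e+01 -8.000e-02  7.000e-02] units [ 1.207e+01 -1.000e-02  1.000e-02]
s -1 turn deg [-1.0755e+02 -7.0000e-02 -9.0000e-02] units [-1.793e+01 -1.000e-02 -1.000e-02]
tool x,y,z in wing: [[-0.0, -0.953, 0.302], [-0.002, 0.302, 0.953], [-1.0, -0.0, -0.002]]
shift in tool mm [  31.2 -499.6 -463.4]
```

```bash

python3 -m jog '0 -33 -31 0 0 0 42;0 -33 -31 0 0 0 42;0 -33 -31 0 0 0 42;0 -33 -31 0 0 0 42;0 -33 -31 0 0 0 42' 20
python3 -m jog '0 -33 -31 0 0 0 42;0 -33 -31 0 0 0 42;0 -33 -31 0 0 0 42;0 -33 -31 0 0 0 42;0 -33 -31 0 0 0 42'
python3 -m jog '0 -33 -31 0 0 0 42;0 -33 -31 0 0 0 42;0 -33 -31 0 0 0 42;0 -33 -31 0 0 0 42;0 0 0 0 0 0 42'
python3 -m jog '0 0 0 1.2 0 0 42;0 0 0 1.2 0 0 42;0 0 0 1.2 0 0 42;0 0 0 1.2 0 0 42;0 0 0 1.2 0 0 42'
python3 -m jog '0 0 0 1.2 0 0 42;0 0 0 1.2 0 0 42;0 0 0 1.2 0 0 42;0 0 0 1.2 0 0 42;0 0 0 1.2 0 0 42'
python3 -c "
from h import *
rep((-28,-22,200))"
```

```text
t: 0.6
eef_pos: [0.3658, 0.403, 0.231]
tool_rot: [0.594, -0.383, 0.595, 0.383]
contact_force: [1.1, -0.2, -0.2]
gripper_width: 0.489
t: 1.1
eef_pos: [0.4517, 0.1938, 0.2312]
tool_rot: [0.594, -0.383, 0.595, 0.383]
contact_force: [1.2, 0.6, 0.3]
gripper_width: 0.487
t: 1.6
eef_pos: [0.5216, 0.021, 0.2314]
tool_rot: [0.596, -0.381, 0.597, 0.379]
contact_force: [-0.1, 1.0, 0.0]
gripper_width: 0.492
t: 2.1
eef_pos: [0.5198, 0.0286, 0.231]
tool_rot: [0.684, -0.179, 0.684, 0.179]
contact_force: [-0.0, -0.0, 0.1]
gripper_width: 0.492
t: 2.6
eef_pos: [0.5199, 0.0286, 0.231]
tool_rot: [0.706, 0.041, 0.706, -0.041]
contact_force: [-0.4, 0.3, 0.0]
gripper_width: 0.489
t 2.6 wing-local (catch-centred) mm [-55.3  18.4 231. ] w 0.48889913835040966
F wing [-0.45  0.29  0.01] q [-0.62  0.24  0.53  1.95 -0.14  0.99 -0.14]
s 1 turn deg [ 0.17 -0.04  0.  ] units [ 0.03 -0.01  0.  ]
s -1 turn deg [-1.7983e+02 -1.0000e-02 -7.0000e-02] units [-2.997e+01 -0.000e+00 -1.000e-02]
tool x,y,z in wing: [[-0.001, -0.003, 1.0], [-0.0, 1.0, 0.003], [-1.0, -0.0, -0.001]]
shift in tool mm [ 30.9 -40.5  27.2]
```

```bash

python3 -m jog '10 -20 14 0.03 0 0 42;10 -20.5 13.2 0 0 0 42;10 0 0 0 0 0 42;10 0 0 0 0 0 42;0 0 0 0 0 0 42'
python3 - <<'E'
from h import *
rep((-28,-22,150))
for n in ("scene","top"):
    p,d=bot.read_camera(n); np.savez(f"{n}1.npz",p=p,d=d)
    a,b,c,e=(200,120,430,290) if n=="scene" else (210,180,430,345)
    cv2.imwrite(f"pics/{n}1z.png",cv2.resize(p[b:e,a:c,::-1],None,fx=3.4,fy=3.4,interpolation=cv2.INTER_CUBIC))
E
```

```text
t: 3.1
eef_pos: [0.5412, -0.014, 0.1896]
tool_rot: [0.705, 0.04, 0.707, -0.041]
contact_force: [0.2, -0.5, -1.0]
gripper_width: 0.492
t 3.1 wing-local (catch-centred) mm [-29.  -21.3 189.6] w 0.4918863437266731
F wing [ 0.24 -0.49 -0.97] q [-0.52  0.33  0.53  1.94 -0.21  0.92  0.  ]
s 1 turn deg [ 0.33 -0.2   0.02] units [ 0.06 -0.03  0.  ]
s -1 turn deg [-1.7966e+02 -3.0000e-02 -3.1000e-01] units [-29.94  -0.    -0.05]
tool x,y,z in wing: [[-0.003, -0.006, 1.0], [-0.0, 1.0, 0.006], [-1.0, -0.0, -0.003]]
shift in tool mm [39.6 -0.7  1.1]
```

View pics/scene1z.png

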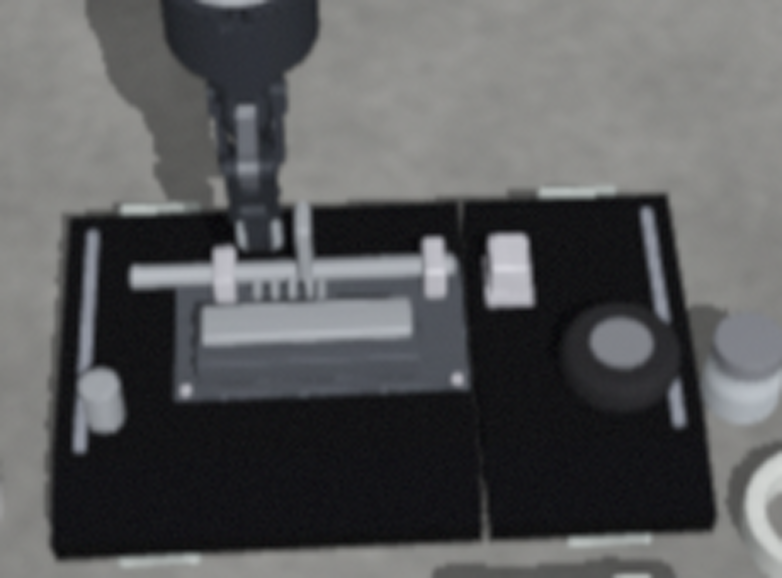

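View pics/top1z.png

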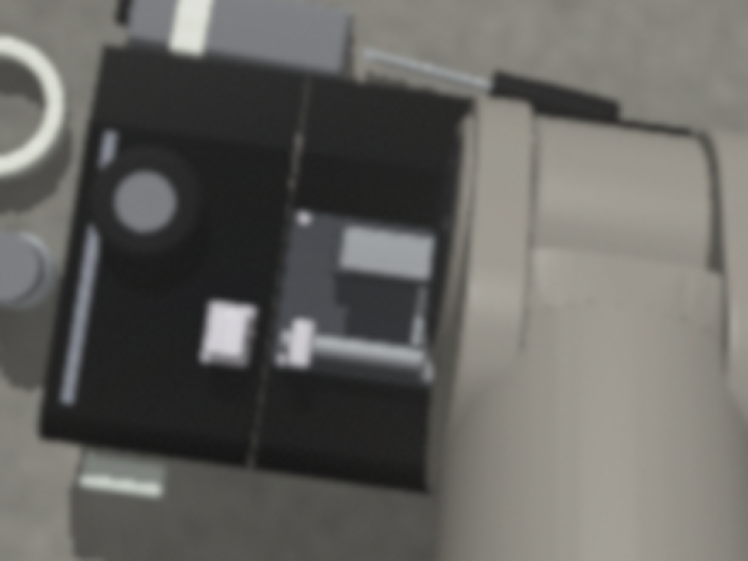

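The scene view shows the fingers at zoom px (260,235), behind (-y of) the plate at (303,215). I'll measure the tips from the depth.

```bash
python3 - <<'E'
from h import *
for n in("scene","top"):
    d=np.load(n+"1.npz")['d']; W=cloud(n,d).reshape(-1,3)[d.ravel()>0]
    D=W-np.append(C0,0); L=np.c_[D@EX,D@EY,W[:,2]]*1e3
    q=L[(abs(L[:,0]+28)<60)&(abs(L[:,1]+22)<14)&(L[:,2]>165)&(L[:,2]<260)]
    for z in range(165,235,5):
        s=q[(q[:,2]>=z)&(q[:,2]<z+5)]
        if len(s): print(n,z,len(s),np.round(s.min(0),1),np.round(s.max(0),1))
E
```

```text
scene 185 2 [ -3.5 -19.5 189.4] [ -3.  -17.7 189.9]
scene 190 7 [ -3.1 -29.8 190.5] [ -1.5 -12.2 194.5]
scene 195 13 [ -4.1 -31.2 195.4] [  3.2 -10.  199.8]
scene 200 28 [ -8.3 -31.  200.3] [  5.4  -9.7 204.8]
scene 205 17 [ -4.4 -30.6 205. ] [  6.1 -11.2 209.4]
scene 210 19 [  1.5 -26.8 210. ] [  6.4 -14.4 215. ]
scene 215 10 [  2.9 -24.8 215.3] [  7.9 -14.3 219.1]
scene 220 4 [-52.6 -31.5 220. ] [-49.9 -11.6 224.9]
scene 225 3 [-55.1 -11.6 225.7] [-49.3 -11.3 229.7]
```

```bash

python3 -m jog '0 0 0 0 0 0 50;14 -0.7 0.8 0.05 0 0 50;14 0 0 0 0 0 50;14 0 0 0 0 0 50;10 0 0 0 0 0 50'
python3 -m jog '0 0 0 0 0 0 50;0 0 0 0 0 0 50'
python3 -c "
from h import *
rep((-28,-22,124))"
```

```text
t: 3.7
eef_pos: [0.5425, -0.0159, 0.1373]
tool_rot: [0.705, 0.043, 0.707, -0.043]
contact_force: [0.6, -0.5, 0.6]
gripper_width: 0.586
t: 3.9
eef_pos: [0.5434, -0.0162, 0.139]
tool_rot: [0.706, 0.043, 0.706, -0.043]
contact_force: [0.2, 0.5, 0.6]
gripper_width: 0.587
t 3.9 wing-local (catch-centred) mm [-26.6 -23.2 139. ] w 0.587458970134631
F wing [0.15 0.49 0.62] q [-0.48  0.41  0.5   1.98 -0.26  0.81  0.05]
s 1 turn deg [-0.05 -0.03  0.02] units [-0.01 -0.01  0.  ]
s -1 turn deg [1.7995e+02 3.0000e-02 5.0000e-02] units [2.999e+01 1.000e-02 1.000e-02]
tool x,y,z in wing: [[-0.001, 0.001, 1.0], [-0.0, 1.0, -0.001], [-1.0, -0.0, -0.001]]
shift in tool mm [15.   1.2 -1.4]
```

```bash

python3 -m jog '3 1 -1 0 0 0 50;3 0 0 0 0 0 50;0 0 0 0 0 0 50;0 0 0 0 0 0 50'
python3 -m jog '2 0 0 0 0 0 50;0 0 0 0 0 0 50;0 0 0 0 0 0 50'
python3 -m jog '2 0 0 0 0 0 50;0 0 0 0 0 0 50;0 0 0 0 0 0 50'
```

```text
t: 4.3
eef_pos: [0.5426, -0.0148, 0.1334]
tool_rot: [0.706, 0.043, 0.706, -0.043]
contact_force: [-0.5, -0.2, 0.1]
gripper_width: 0.583
t: 4.6
eef_pos: [0.5425, -0.0149, 0.1313]
tool_rot: [0.706, 0.043, 0.706, -0.043]
contact_force: [-0.5, -0.5, -0.0]
gripper_width: 0.585
t: 4.9
eef_pos: [0.5427, -0.0149, 0.1294]
tool_rot: [0.706, 0.043, 0.706, -0.043]
contact_force: [-1.0, 1.3, 2.2]
gripper_width: 0.583
```

```bash

python3 -m jog '2 0 0 0 0 0 50;2 0 0 0 0 0 50;0 0 0 0 0 0 50;0 0 0 0 0 0 50'
python3 -m jog '2 0 0 0 0 0 50;0 0 0 0 0 0 50;0 0 0 0 0 0 50'
python3 -m jog '1.5 0 0 0 0 0 50;0 0 0 0 0 0 50;0 0 0 0 0 0 50'
python3 - <<'E'
from h import *
rep((-28,-22,124))
for n in ("scene",):
    p,d=bot.read_camera(n); np.savez(f"{n}2.npz",p=p,d=d)
    a,b,c,e=(200,120,430,290)
    cv2.imwrite(f"pics/{n}2z.png",cv2.resize(p[b:e,a:c,::-1],None,fx=3.4,fy=3.4,interpolation=cv2.INTER_CUBIC))
    W=cloud(n,d).reshape(-1,3)[d.ravel()>0]; D=W-np.append(C0,0); L=np.c_[D@EX,D@EY,W[:,2]]*1e3
    print("catch z",[np.median(L[(abs(L[:,0])<9)&(abs(L[:,1]-y)<10)&(L[:,2]>110)][:,2]) for y in(-45,15,30,45)])
    s=L[(abs(L[:,0]+56)<14)&(L[:,2]>145)&(L[:,2]<157)&(abs(L[:,1])<20)]; print(len(s),np.median(s,0))
E
```

```text
t: 5.3
eef_pos: [0.5427, -0.0149, 0.1254]
tool_rot: [0.706, 0.043, 0.706, -0.043]
contact_force: [-0.7, -1.2, 4.8]
gripper_width: 0.592
t: 5.6
eef_pos: [0.5427, -0.0149, 0.1234]
tool_rot: [0.706, 0.043, 0.706, -0.043]
contact_force: [-0.8, 0.7, 5.7]
gripper_width: 0.588
t: 5.9
eef_pos: [0.5427, -0.0149, 0.1219]
tool_rot: [0.706, 0.043, 0.706, -0.043]
contact_force: [-1.0, 0.8, 5.7]
gripper_width: 0.584
t 5.9 wing-local (catch-centred) mm [-27.4 -22.1 121.9] w 0.5840205404492306
F wing [-1.07  0.65  5.66] q [-0.47  0.43  0.49  2.   -0.28  0.78  0.06]
s 1 turn deg [-0.04  0.02 -0.  ] units [-0.01  0.   -0.  ]
s -1 turn deg [ 1.7996e+02 -0.0000e+00 -3.0000e-02] units [29.99 -0.   -0.  ]
tool x,y,z in wing: [[0.0, 0.001, 1.0], [0.0, 1.0, -0.001], [-1.0, 0.0, 0.0]]
shift in tool mm [-2.1  0.1 -0.6]
catch z [np.float64(363.890488946092), np.float64(383.91289799492546), np.float64(434.9288436944041), np.float64(123.67678127269605)]
51 [-53.06509095  -0.69738502 152.64168873]
```

View pics/scene2z.png

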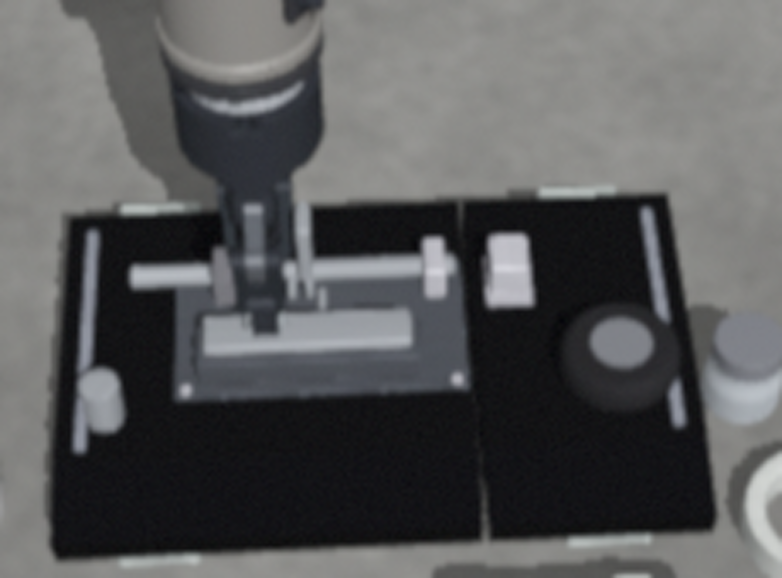

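The catch is about 9 mm down (its top is now at 124), and the plate finger stands behind the plate. Now the push.

```bash

python3 -m jog '0 4 0 0 0 0 50;0 3 0 0 0 0 50;0 4 0 0 0 0 50;0 4 0 0 0 0 50;0 0 0 0 0 0 50'
python3 -m jog '0 4 0 0 0 0 50;0 4 0 0 0 0 50;0 4 0 0 0 0 50;0 4 0 0 0 0 50;0 0 0 0 0 0 50'
python3 - <<'E'
from h import *
rep((-28,35,124))
p,d=bot.read_camera("scene"); np.savez("scene3.npz",p=p,d=d)
W=cloud("scene",d).reshape(-1,3)[d.ravel()>0]; D=W-np.append(C0,0); L=np.c_[D@EX,D@EY,W[:,2]]*1e3
for y in(-45,-35,45): 
    s=L[(abs(L[:,0])<9)&(abs(L[:,1]-y)<6)&(L[:,2]>110)&(L[:,2]<145)]; print("catch",y,len(s),np.median(s[:,2]))
s=L[(abs(L[:,0]+56)<14)&(L[:,2]>145)&(L[:,2]<157)&(abs(L[:,1]-30)<30)]; print(len(s),np.median(s,0),s.max(0))
cv2.imwrite("pics/scene3z.png",cv2.resize(p[120:290,200:430,::-1],None,fx=3.4,fy=3.4,interpolation=cv2.INTER_CUBIC))
E
```

```text
t: 6.45
eef_pos: [0.5446, -0.0017, 0.122]
tool_rot: [0.706, 0.043, 0.706, -0.044]
contact_force: [-0.4, -4.7, 6.3]
gripper_width: 0.584
t: 6.95
eef_pos: [0.5465, 0.0141, 0.122]
tool_rot: [0.706, 0.043, 0.706, -0.044]
contact_force: [-0.5, -5.3, 5.1]
gripper_width: 0.582
t 6.95 wing-local (catch-centred) mm [-27.2   7.2 122. ] w 0.5821338184513791
F wing [ 0.18 -5.31  5.09] q [-0.52  0.44  0.49  1.99 -0.28  0.78  0.  ]
s 1 turn deg [-0.11  0.05  0.11] units [-0.02  0.01  0.02]
s -1 turn deg [ 1.7989e+02  1.7000e-01 -7.0000e-02] units [ 2.998e+01  3.000e-02 -1.000e-02]
tool x,y,z in wing: [[0.001, 0.002, 1.0], [-0.002, 1.0, -0.002], [-1.0, -0.002, 0.001]]
shift in tool mm [-2.  27.8 -0.9]
catch -45 54 124.01681038846846
catch -35 65 124.01444724939736
catch 45 64 124.05091792709095
12 [-51.65460918  25.24074364 150.10552873] [-45.81051708  25.67106552 155.45823997]
```

View pics/scene3z.png

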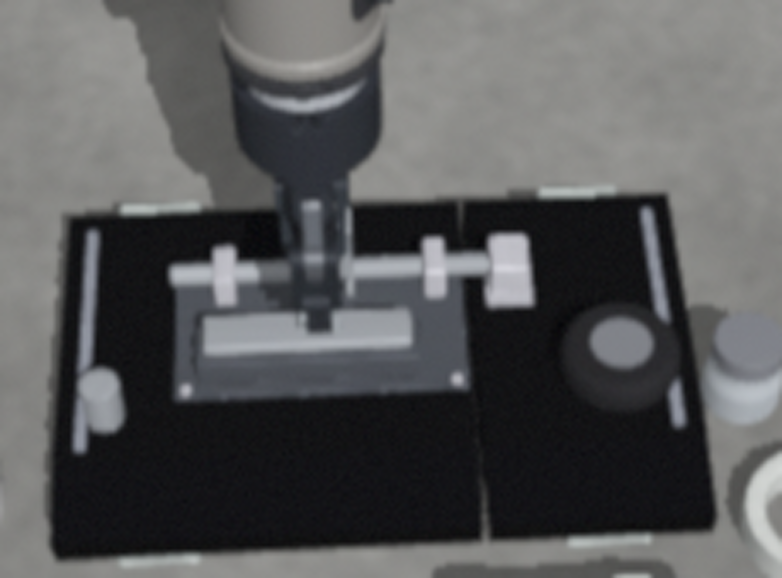

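The bolt is travelling, its tip just at the keeper (zoom px 488,263), with the catch still down at 124. I'll keep pushing.

```bash

python3 -m jog '0 4 0 0 0 0 50;0 4 0 0 0 0 50;0 4 0 0 0 0 50;0 4 0 0 0 0 50;0 0 0 0 0 0 50'
python3 -m jog '0 3 0 0 0 0 50;0 3 0 0 0 0 50;0 0 0 0 0 0 50'
python3 -m jog '0 1 0 0 0 0 50;0 0 0 0 0 0 50'
python3 -m jog '0 1 0 0 0 0 50;0 0 0 0 0 0 50'
python3 -c "
from h import *
rep((-28,35,122))"
```

```text
t: 7.5
eef_pos: [0.5485, 0.03, 0.122]
tool_rot: [0.706, 0.043, 0.706, -0.044]
contact_force: [-0.6, -5.0, 5.5]
gripper_width: 0.588
t: 7.8
eef_pos: [0.5492, 0.0358, 0.122]
tool_rot: [0.706, 0.043, 0.706, -0.044]
contact_force: [-1.2, -4.6, 5.6]
gripper_width: 0.583
t: 8.0
eef_pos: [0.5492, 0.0363, 0.1221]
tool_rot: [0.706, 0.043, 0.706, -0.044]
contact_force: [0.1, -5.9, 5.9]
gripper_width: 0.585
t: 8.2
eef_pos: [0.5493, 0.0372, 0.122]
tool_rot: [0.706, 0.043, 0.706, -0.044]
contact_force: [-0.8, -6.0, 6.2]
gripper_width: 0.585
t 8.2 wing-local (catch-centred) mm [-27.1  30.5 122. ] w 0.5852839834957502
F wing [-0.04 -6.05  6.23] q [-0.56  0.44  0.48  1.98 -0.28  0.79 -0.04]
s 1 turn deg [-0.15  0.04  0.13] units [-0.03  0.01  0.02]
s -1 turn deg [ 1.7985e+02  2.1000e-01 -7.0000e-02] units [ 2.997e+01  4.000e-02 -1.000e-02]
tool x,y,z in wing: [[0.001, 0.003, 1.0], [-0.002, 1.0, -0.003], [-1.0, -0.002, 0.001]]
shift in tool mm [ 0.   4.5 -0.9]
```

```bash

for i in 1; do python3 -m jog '0 1 0 0 0 0 50;0 0 0 0 0 0 50'; done
python3 -m jog '0 1 0 0 0 0 50;0 0 0 0 0 0 50'
python3 -m jog '0 1 0 0 0 0 50;0 0 0 0 0 0 50'
python3 -c "
from h import *
rep((-28,35,122))"
```

```text
t: 8.4
eef_pos: [0.5495, 0.0382, 0.1221]
tool_rot: [0.706, 0.043, 0.706, -0.044]
contact_force: [-1.1, -5.2, 6.7]
gripper_width: 0.585
t: 8.6
eef_pos: [0.5496, 0.0392, 0.122]
tool_rot: [0.706, 0.043, 0.706, -0.044]
contact_force: [-0.4, -6.2, 5.0]
gripper_width: 0.584
t: 8.8
eef_pos: [0.5496, 0.0396, 0.1221]
tool_rot: [0.706, 0.042, 0.706, -0.045]
contact_force: [-0.8, -6.8, 6.2]
gripper_width: 0.584
t 8.8 wing-local (catch-centred) mm [-27.1  32.9 122.1] w 0.5839698774157046
F wing [-0.03 -6.82  6.22] q [-0.56  0.44  0.48  1.98 -0.28  0.79 -0.05]
s 1 turn deg [-0.16  0.04  0.17] units [-0.03  0.01  0.03]
s -1 turn deg [ 1.7984e+02  2.7000e-01 -6.0000e-02] units [ 2.997e+01  5.000e-02 -1.000e-02]
tool x,y,z in wing: [[0.001, 0.003, 1.0], [-0.003, 1.0, -0.003], [-1.0, -0.003, 0.001]]
shift in tool mm [ 0.   2.1 -0.9]
```

```bash

python3 -m jog '0 0 0 0 0 0 50;0 0 0 0 0 0 50'
python3 -m jog '0 1 0 0 0 0 50;0 0 0 0 0 0 50;0 0 0 0 0 0 50'
python3 -m jog '0 1 0 0 0 0 50;0 0 0 0 0 0 50;0 0 0 0 0 0 50'
python3 - <<'E'
from h import *
rep((-28,35,122))
p,d=bot.read_camera("scene"); np.savez("scene4.npz",p=p,d=d)
for f in(3,4):
    d=np.load(f"scene{f}.npz")['d']
    W=cloud("scene",d).reshape(-1,3)[d.ravel()>0]; D=W-np.append(C0,0); L=np.c_[D@EX,D@EY,W[:,2]]*1e3
    s=L[(abs(L[:,0]+56)<5)&(L[:,2]>110)&(L[:,2]<118)&(L[:,1]<-0)&(L[:,1]>-130)]; print("bolt tail y",np.sort(s[:,1])[:6])
    s=L[(abs(L[:,0])<9)&(abs(L[:,1]+40)<10)&(L[:,2]>110)&(L[:,2]<145)]; print("catch",np.median(s[:,2]))
    s=L[(abs(L[:,0]+56)<14)&(L[:,2]>145)&(L[:,2]<157)&(abs(L[:,1]-40)<30)]; print(len(s),np.median(s,0),s.max(0))
cv2.imwrite("pics/scene4z.png",cv2.resize(p[120:290,200:430,::-1],None,fx=3.4,fy=3.4,interpolation=cv2.INTER_CUBIC))
E
```

```text
t: 9.0
eef_pos: [0.5496, 0.0396, 0.122]
tool_rot: [0.706, 0.042, 0.706, -0.045]
contact_force: [-1.4, -7.8, 6.6]
gripper_width: 0.587
t: 9.3
eef_pos: [0.5496, 0.0396, 0.1221]
tool_rot: [0.706, 0.042, 0.706, -0.045]
contact_force: [-0.9, -8.8, 8.4]
gripper_width: 0.587
t: 9.6
eef_pos: [0.5496, 0.0397, 0.1221]
tool_rot: [0.706, 0.042, 0.706, -0.046]
contact_force: [-2.5, -12.0, 7.8]
gripper_width: 0.586
t 9.6 wing-local (catch-centred) mm [-27.1  32.9 122.1] w 0.5861467635962152
F wing [ -1.02 -12.21   7.78] q [-0.57  0.44  0.48  1.98 -0.28  0.79 -0.05]
s 1 turn deg [-0.23  0.03  0.28] units [-0.04  0.01  0.05]
s -1 turn deg [ 1.7977e+02  4.5000e-01 -5.0000e-02] units [ 2.996e+01  7.000e-02 -1.000e-02]
tool x,y,z in wing: [[0.001, 0.004, 1.0], [-0.005, 1.0, -0.004], [-1.0, -0.005, 0.001]]
shift in tool mm [ 0.1  2.1 -0.9]
bolt tail y [-76.43322871 -76.35720004 -74.85388128 -74.74978852 -74.4595265
 -74.19557865]
catch 123.96549819892755
12 [-51.65460918  25.24074364 150.10552873] [-45.81051708  25.67106552 155.45823997]
bolt tail y [-51.11650245 -50.93892343 -50.8691917  -49.24359619 -49.06611625
 -49.05387524]
catch 124.10281534243151
12 [-53.66388165  46.25016473 152.78636755] [-48.60881937  46.82829062 156.69659241]
```

View pics/scene4z.png

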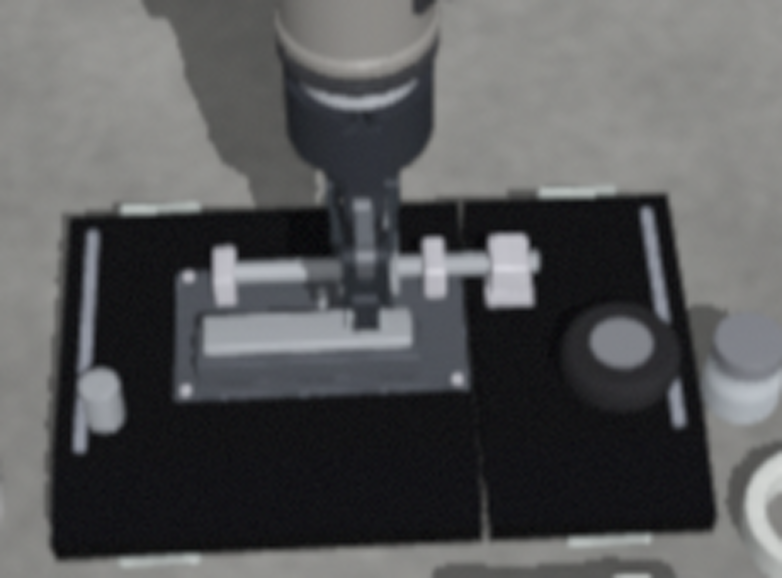

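The force rose from 6 to 12 N with no movement, so the bolt is at its end stop. The tip has passed through the keeper (zoom px 537,261). I'll back off a little, then lift straight up.

```bash

python3 -m jog '0 -3 0 0 0 0 50;0 -3 0 0 0 0 50;0 0 0 0 0 0 50;0 0 0 0 0 0 50'
python3 -m jog '-5 0 0 0 0 0 50;-8 0 0 0 0 0 50;-15 0 0 0 0 0 50;-20 0 0 0 0 0 50;-20 0 0 0 0 0 50'
python3 -m jog '-20 -20 0 0 0 0 50;-10 -40 0 0 0 0 50;0 -40 0 0 0 0 50;0 -40 0 0 0 0 50;0 -40 0 0 0 0 50'
python3 -m jog '0 -40 0 0 0 0 50;0 -40 0 0 0 0 50;0 -40 0 0 0 0 50;0 0 0 0 0 0 50;0 0 0 0 0 0 50'
python3 - <<'E'
from h import *
rep()
for n in("scene","top"):
    p,d=bot.read_camera(n); np.savez(n+"5.npz",p=p,d=d)
    a,b,c,e=(150,120,480,330) if n=="scene" else (170,160,480,360)
    cv2.imwrite(f"pics/{n}5z.png",cv2.resize(p[b:e,a:c,::-1],None,fx=2.4,fy=2.4,interpolation=cv2.INTER_CUBIC))
    for f in(0,5):
        d=np.load(f"{n}{f}.npz")['d']
        W=cloud(n,d).reshape(-1,3)[d.ravel()>0]; D=W-np.append(C0,0); L=np.c_[D@EX,D@EY,W[:,2]]*1e3
        s=L[(abs(L[:,0])<9)&(abs(L[:,1])<45)&(L[:,2]>110)&(L[:,2]<145)]; print(n,f,"catch",np.median(s[:,2]))
        s=L[(abs(L[:,0]+56)<14)&(L[:,2]>142)&(L[:,2]<160)&(abs(L[:,1]-30)<45)]; print(len(s),"plate",np.median(s,0),s.min(0)[1],s.max(0)[1])
        s=L[(abs(L[:,0]+56)<14)&(L[:,2]>114)&(L[:,2]<120)&(abs(L[:,1]+47)<9)]; print("guide",np.mean(s,0))
        s=L[(abs(L[:,0]-30)<25)&(L[:,2]>114)&(L[:,2]<124)&(abs(L[:,1]+113)<20)]; print("socket",np.mean(s,0))
E
```

```text
t: 10.05
eef_pos: [0.5496, 0.0391, 0.1221]
tool_rot: [0.706, 0.043, 0.705, -0.043]
contact_force: [0.7, 1.1, 5.1]
gripper_width: 0.585
t: 10.55
eef_pos: [0.548, 0.0385, 0.1902]
tool_rot: [0.705, 0.043, 0.707, -0.043]
contact_force: [0.2, -0.2, 0.1]
gripper_width: 0.59
t: 11.05
eef_pos: [0.5262, -0.1412, 0.2199]
tool_rot: [0.705, 0.043, 0.706, -0.043]
contact_force: [1.1, 0.9, 0.8]
gripper_width: 0.585
t: 11.55
eef_pos: [0.5118, -0.2598, 0.2196]
tool_rot: [0.705, 0.044, 0.706, -0.044]
contact_force: [-0.3, -0.1, 0.4]
gripper_width: 0.587
t 11.55 wing-local (catch-centred) mm [ -28.7 -268.9  219.6] w 0.58662163108297
F wing [-0.32 -0.15  0.42] q [-0.13  0.37  0.63  1.85 -0.25  1.01  0.48]
s 1 turn deg [-0.19 -0.08 -0.02] units [-0.03 -0.01 -0.  ]
s -1 turn deg [ 1.7981e+02 -3.0000e-02  1.3000e-01] units [ 2.997e+01 -0.000e+00  2.000e-02]
tool x,y,z in wing: [[-0.001, 0.003, 1.0], [0.0, 1.0, -0.003], [-1.0, 0.0, -0.001]]
scene 0 catch 132.17021059948968
50 plate [-5.30229352e+01 -1.11645749e-01  1.51842454e+02] -3.170918749691649 3.0958287771831636
guide [-55.4258236  -46.20646098 116.56763709]
socket [  29.74967031 -113.25605114  118.59447939]
scene 5 catch 131.99335748343162
56 plate [-52.74374476  48.25082526 151.83359895] 44.31677967314591 52.33626455460174
guide [-56.05616891 -46.06308241 116.77369651]
socket [  29.69836555 -112.92496257  118.64724774]
top 0 catch 132.97208223360747
58 plate [-5.51278229e+01  1.17739147e-01  1.52437555e+02] -4.096472236951922 3.599535107939161
guide [-55.77637584 -46.64189021 116.15202431]
socket [  29.52632369 -113.78899231  118.9420839 ]
top 5 catch 133.06090738752584
55 plate [-55.76428517  47.93509052 152.78800594] 44.02170797973442 51.883499101290035
guide [-55.62205606 -46.72397538 116.20715284]
socket [  29.38465483 -113.6640493   118.74368533]
```

View pics/scene5z.png

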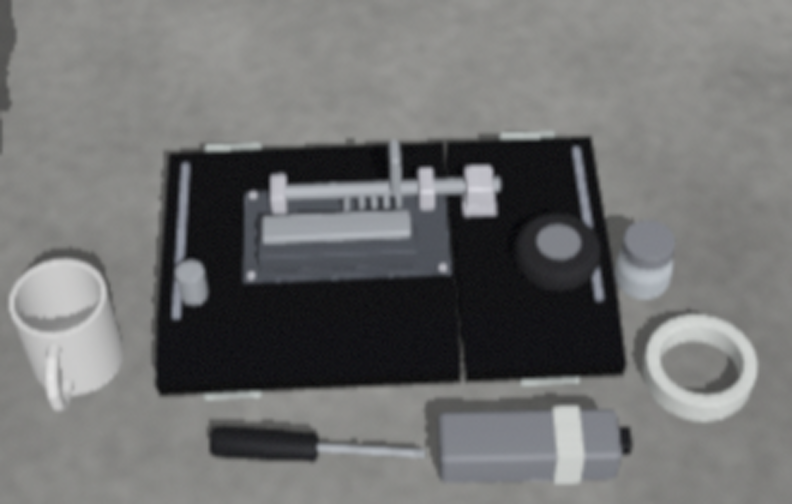

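View pics/top5z.png

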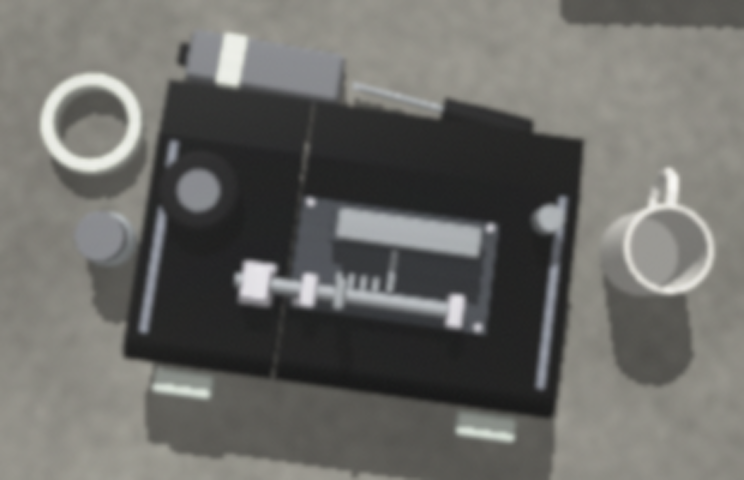

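Catch back at its original height. The plate moved 48 mm to the end stop, the tip sits in the keeper (scene px 490,185), and the wing and bystanders are unmoved. Handing in.

```bash
python3 -c "
from station import bot
bot.hand_in(); print(bot.get_obs()['t'])"
```

```text
the job is handed in; nothing more can be done
the job is handed in; nothing more can be done
```

The wing joint is locked and the job is handed in, after about 11.7 s on the robot's clock. I pressed the catch about 9 mm down with one fingertip and held it there. With the other I pushed the bolt plate until it stopped moving. I then backed off slightly and lifted straight up, so the catch sprang back.

Last checks, with the robot clear:
- **Bolt:** both cameras show the plate 48 mm further on. At the stop, force along the stroke rose from about 6 to 12 N with no further movement. With a drawn-back start of up to 3 mm, that fits the 50 mm end stop. The bolt's tip shows beyond the keeper.
- **Catch:** it stayed at about 124 mm in each camera check during the push. Afterwards it was back at its starting height of 132–133 mm in both views, so it is up behind the last tooth.
- **Wing and other items:** the lock's guide block, fixed to the wing, and the socket measure the same as before to within about 0.6 mm. The rest I checked only by eye in the pictures, and they look unmoved.

No check failed or disagreed. I could not read the bolt's exact slide value directly.

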